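# Clear the cooling station and seat its cover on the locating pin

## Task

Three snapped-off pieces of tube-cap strip litter the deck of the little cooling station: pick up the scraper block and use it to push all of them off the deck onto the bench (do not touch them with the fingers), then set the scraper down on the bench. Then take the cover plate by its bar handle and fit it on the deck, square to the fence and over the locating pin (sliding it along the fence finds the pin: it drops on and lies flat), and press its sprung handle right down. Finish while still holding the handle pressed down, and leave the other things on the bench alone.

Things in the scene. Friction and masses are not known exactly. Their poses are not given: they have to be found in the camera images.
- station: Cooling station, fixed to the bench: low white box 150 x 156 mm (x, y) with a flat dark deck on top, 140 (x) by 150 (y) mm, 45 mm above the bench. Origin: centre of its underside, z up, x pointing away from the robot (turned up to 15 degrees). Fence: steel bar along the far edge of the deck, all along y, 10 mm higher than the deck, its inner face at x = +58 mm.
- pin_line (a point): Middle of the line on the deck (station x +8, y 0, z 45 mm) on which one upright steel pin stands: 10 mm thick, 7 mm high, tapering to 5 mm at the tip. The pin's station y is anywhere from -20 to +20 mm, differs each time and is NOT reported: see it before the cover hides it, or feel for it by sliding. Axes as the station's.
- cover: Loose aluminium plate 96 (x) by 110 (y) by 12 mm, about 0.36 kg, on the bench beside the station. Origin: centre of its underside, z up. Mid underside: blind hole 16 (x) by 14 (y) mm, 8 mm deep, for the pin. The same after half a turn. Hole over pin, its x along the station's x: its edge is 2 mm off the fence. On the pin's tip it is 7 mm above the deck; dropped on, flat on the deck.
- knob (a joint): Travel (m) of the cover's sprung handle down towards the plate: 0 = fully up (when left alone, or when the cover hangs from it), 0.012 = down on its stop. The spring pushes up with 1.8 N at 0, rising 0.6 N per mm to 9 N. Pressed down means beyond 0.008. With the handle held at one height the plate springs down as it drops on the pin and this falls by up to 0.007.
- grip (a point): Centre of the cover's handle: a black bar 50 mm along the cover's x, 24 mm thick along its y (grasp across this), 32 mm high; when up it spans 26 to 58 mm above the plate's underside, with a 14 mm gap beneath to the plate's top. Axes as the cover's.
- scraper: Scraper block: loose, white plastic on a dark rubber foot, 60 mm long (x), 24 mm thick (y, grasp across this), 46 mm tall, 80 g; the foot is the lowest 8 mm, 18 mm thick. Stands on the bench on the other side of the station from the cover. Origin: centre of the underside of the foot, z up.
- cap0: Loose snapped-off piece of tube-cap strip, white plastic, 20 x 10 mm, 6 mm high, 10 g, lying on the deck. Origin: centre of its underside. The three pieces lie on the robot's side of the pin: centres at station x -52 to -28 mm, y -45 to +45 mm.
- cap1: A second such piece.
- cap2: A third such piece.
- bottle: Bystander: amber glass bottle, 52 mm across, 110 mm tall, loose, standing behind. Origin: centre of its underside.
- beaker: Bystander: glass beaker, 64 mm across, 75 mm tall, loose. Origin: centre of its underside.
Mind the look-alikes: they are no part of the job. Leave any blue or brown look-alike of the scraper alone.

How it is judged:
By the outcome, as a careful person would: the job done as asked, in the order asked, and still so for the second after the job is handed in, while the arm keeps its last pose, push and grip.
It also fails if it takes over 67 s, if anything falls off the work surface, if the arm or the gripper's body presses on something with over 40 N, if the wrist force passes 120 N, or if a joint passes its speed limit or range.

## Robot

A 7-joint arm with a two-finger parallel gripper is mounted at the origin on the work surface. World frame = base frame: x ahead of the robot, y to its left, z up, the work surface at z = 0. Lengths are in m, angles in rad, forces in N, time in s.
With the tool pointing down it reaches from about 0.425 to 0.925 m from the base axis. Payload 6.8 kg.
Tool frame: the origin (TCP) lies at the very end of the fingers, on their centre line; the grasp point (between the pads) lies 19 mm behind it; z points along the fingers, y is the line along which they close (so a half turn about z gives the same grasp; the last joint's range is limited). The gripper opens to 85 mm and grips with 20 to 120 N. Pads are 22 mm wide; open, the fingers measure 114 mm over their backs; the gripper's body (76 mm by 85 mm) begins 54 mm behind the grasp point. The pads swing forward as they close: fully open they stand 13 mm farther back than shut.
Start: joints at [-1.259, 0.477, 0.022, 1.555, -0.011, 1.109, -0.083], TCP at [0.275, 0.616, 0.231] pointing down, gripper open.
Joint ranges: [-2.96, 2.96], [-0.34, 2.1], [-1.41, 1.46], [0.24, 2.44], [-1.37, 4.51], [0.17, 1.92], [-2.96, 2.96]. Speed limits (rad/s): [2.39, 2.39, 3.14, 3.14, 3.14, 3.14, 3.14].

## Interface

Orientations are given as a rotation vector (axis times angle).
In Python, from bench import monitor, optics, r gives the robot as it stands.
- The arm moves only by the shell command python3 -m crank 'ROWS' [OPENING] [FORCE]. ROWS is JSON, a list of rows, each a list of 2 entries, a list of its own where there are three numbers: the shift along the tool's x, y, z in cm, then the turn, a rotation vector about the tool's x, y, z in rad. A call has 1 to 5 rows; each row shifts and turns the commanded pose from where the row before left it, along the tool's axes as they then stand; what a row does not reach is not made up. A row lasts 1/10 s, in which the tool goes at most 50 mm and 8.59 degrees, less where a joint would pass 70% of its speed; a pose out of reach is approached as far as the arm can. A call is refused whole if a number of a shift passes 5 or a number of a turn 0.15, either way. A call with a gripper value outside its range is refused whole. OPENING is the finger opening in cm, from 0 to 8.54, set as the call begins (- or left out, the last holds). The fingers move at their own pace and stop on an object; FORCE is the grip in N (left out, the last holds). Time passes only in rows, so rows that do not move let the fingers close. It gives the time, the measured TCP pose, the force, the opening and the grip force at its end, in the units of the state.
- monitor.get_obs(): the state, without advancing time (a new reading comes with each control period).
- optics.grab_frame(name): name is "scene" or "top" or "wrist"; returns (picture, depth): 400x640x3 uint8, red, green, blue; 400x640 float32, m along the optical axis (not along the pixel's ray), 0 where there is no reading.
- optics.camera_model(name): a dict with "vertical_fov" (degrees; the focal length in pixels is half the picture's height over the tangent of half this angle, whatever the lens; pixels are square), "cx", "cy" (the principal point, pixels), "R" (3x3) and "t" (3): a world point X has camera coordinates R X + t; the wrist camera has in their place "hand_eye" (4x4, takes a point from camera to tool coordinates, whose origin is the TCP and whose axes are the flange's). Camera axes: x right, y down, z forward; pixel columns grow to the right and rows downward; lengths in m; the calibration is good to about 2 mm. A picture is of the moment at which its call begins: read the wrist's pose just before it. camera_model takes no time and is no camera call.
- r.hand_in(): hands the job in; it is judged then, once.
The state is a dict: "clock": time; "joints": joint angles; "qvel": joint speeds; "tau": joint torques, N m; "tcp_pos": TCP position; "orientation": TCP orientation; "contact_force": force on the tool from outside, world axes, zero at the start; "moment": the same for the moment, N m; "grip_width": finger opening in m; "gripper_force": force on a finger pad.
Only numpy, scipy, OpenCV 4.12 (cv2) and the standard library are available. Lean on these libraries where they do the work, as an engineer would, in place of code of your own. Each camera call takes 0.05 s, during which the arm holds its last target. There are 200 camera calls.

## Working session

There is one attempt and no reset: what is moved stays moved. The work goes in short steps, Python scripts to look and compute and a shell command to move; the robot and the scene stay as the last step left them, time stands still between calls to the robot, and variables do not carry over. Pictures are saved under pics/ and viewed, at most 10 in all, crops included, and the job is handed in when it is done.

```bash
ls; mkdir -p pics; cat > h.py <<'E'
import numpy as np, cv2
from scipy.spatial.transform import Rotation as Ro
from bench import monitor, optics, r
def grab(name,fn=None):
    o=monitor.get_obs(); rgb,d=optics.grab_frame(name); m=optics.camera_model(name)
    f=200/np.tan(np.radians(m['vertical_fov'])/2)
    if 'hand_eye' in m:
        T=np.eye(4);T[:3,:3]=Ro.from_rotvec(o['orientation']).as_matrix();T[:3,3]=o['tcp_pos']
        W=T@np.array(m['hand_eye'])
    else:
        W=np.eye(4);R=np.array(m['R']);W[:3,:3]=R.T;W[:3,3]=-R.T@np.array(m['t'])
    if fn: cv2.imwrite('pics/'+fn,rgb[:,:,::-1])
    return rgb,d,(f,m['cx'],m['cy'],W)
def cloud(d,c):
    f,cx,cy,W=c; v,u=np.mgrid[:400,:640]
    P=np.stack([(u-cx)/f*d,(v-cy)/f*d,d],-1)
    X=P@W[:3,:3].T+W[:3,3]; X[d==0]=np.nan; return X
def ray(u,v,z,c):
    f,cx,cy,W=c; q=W[:3,:3]@np.array([(u-cx)/f,(v-cy)/f,1]); return W[:3,3]+q*(z-W[2,3])/q[2]
def st():
    o=monitor.get_obs()
    R=Ro.from_rotvec(o['orientation']).as_matrix()
    print('t',round(o['clock'],2),'tcp',np.round(o['tcp_pos'],4),'toolx',np.round(R[:,0],3),'tooly',np.round(R[:,1],3),'z',np.round(R[:,2],3),'F',np.round(o['contact_force'],1),'w',o['grip_width'])
    return o,R
E
python3 - <<'E'
from h import *
o,R=st()
print({k:v for k,v in optics.camera_model('top').items()})
a,d,c=grab('top','top0.png'); b,_,_=grab('scene','scene0.png')
np.savez('top0.npz',a=a,d=d)
E
```

```text
pics
t 0.0 tcp [0.2749 0.6159 0.2303] toolx [-0.913  0.408 -0.   ] tooly [ 0.408  0.913 -0.002] z [-0.001 -0.002 -1.   ] F [ 0.3  0.3 -0.2] w 0.08522994753039727
{'vertical_fov': 43.55262902301774, 'cx': 316.2549959278871, 'cy': 196.52816729001785, 'R': array([[ 8.64764223e-03, -9.99961371e-01,  1.57289699e-03],
       [-9.76044437e-01, -8.78276061e-03, -2.17393930e-01],
       [ 2.17399347e-01,  3.44727576e-04, -9.76082684e-01]]), 't': array([0.02957554, 0.56222983, 1.13085501])}
```

View pics/top0.png

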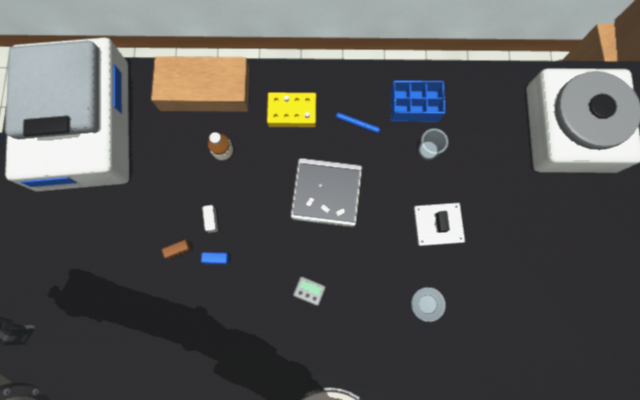

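View pics/scene0.png

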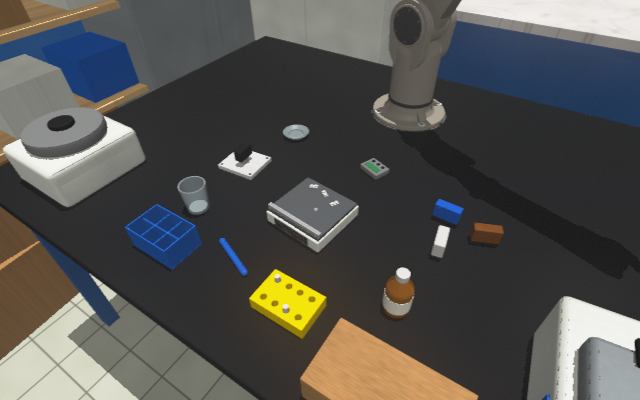

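The top view shows the scraper at (209,218), the station at about (327,192) with caps at (310,202), (325,209) and (340,212) and the pin at (320,185), and the cover at (440,224). The scene view agrees. Next I'll measure them.

```bash
cat > m0.py <<'E'
from h import *
z=np.load('top0.npz'); a,d=z['a'],z['d']; m=optics.camera_model('top')
W=np.eye(4);R=np.array(m['R']);W[:3,:3]=R.T;W[:3,3]=-R.T@np.array(m['t']); c=(200/np.tan(np.radians(m['vertical_fov'])/2),m['cx'],m['cy'],W)
X=cloud(d,c); Z=X[:,:,2]
def rect(mask,box,zz,n):
    u0,v0,u1,v1=box; M=np.zeros((400,640),np.uint8); M[v0:v1,u0:u1]=mask[v0:v1,u0:u1]
    v,u=np.nonzero(M); P=np.array([ray(x,y,zz,c)[:2] for x,y in zip(u,v)],np.float32)
    r_=cv2.minAreaRect(P*1000); print(n,len(u),'c',np.round(r_[0],1),'size',np.round(r_[1],1),'ang',round(r_[2],1),'z',np.round(np.nanpercentile(Z[v,u],[5,50,95]),4),'mean',np.round(P.mean(0),4)); return r_
br=a.max(2); sat=br.astype(int)-a.min(2)
wh=(br>150)&(sat<40)
rect(wh,(195,200,225,238),.046,'scraper')
rect(wh,(405,195,475,250),.012,'cover')
rect((br<60),(425,205,460,240),.058,'handle')
rect((Z>.04)&(Z<.052),(280,150,375,235),.045,'station deck')
rect((Z>.02),(280,150,375,235),.045,'station all')
rect((Z>.052),(280,150,375,180),.055,'fence')
for n,b in dict(c0=(303,196,317,208),c1=(319,203,332,214),c2=(334,206,347,217)).items(): rect(wh,b,.051,n)
g=br[180:192,312:330]; print(g)
E
python3 m0.py
python3 - <<'E'
import cv2; i=cv2.imread('pics/top0.png')[145:240,275:485]; cv2.imwrite('pics/crop0.png',cv2.resize(i,None,fx=3.8,fy=3.8,interpolation=cv2.INTER_CUBIC))
E
```

```text
scraper 261 c [511.5 292.2] size [61.5 24.9] ang 9.3 z [0.0029 0.0464 0.05  ] mean [0.5113 0.292 ]
cover 1573 c [ 507.9 -267.5] size [ 99.  113.2] ang 4.8 z [0.0072 0.0125 0.0171] mean [ 0.5064 -0.2665]
handle 64 c [ 501.5 -255.3] size [44.4 17.4] ang 22.8 z [0.0376 0.0532 0.0607] mean [ 0.5005 -0.2559]
station deck 3208 c [580.5   9.4] size [152.7 146.4] ang 83.5 z [0.0419 0.0458 0.0498] mean [0.5768 0.0101]
station all 3896 c [578.1  10.1] size [154.3 155.3] ang 83.3 z [0.0354 0.0457 0.0542] mean [0.5778 0.01  ]
fence 256 c [644.3   2. ] size [147.7  11.8] ang 83.6 z [0.0527 0.0554 0.0594] mean [0.6447 0.0027]
c0 67 c [552.   50.6] size [16.2 25.1] ang 64.5 z [0.0431 0.0479 0.0539] mean [0.5521 0.0505]
c1 74 c [535.2  13.4] size [21.9 23.9] ang 0.5 z [0.0431 0.0477 0.0542] mean [0.5351 0.0138]
c2 74 c [526.5 -20.4] size [16.2 30.3] ang 27.4 z [0.0431 0.0476 0.0537] mean [ 0.5273 -0.0217]
[[140 140 139 140 139 140 140 140 140 139 139 140 139 140 140 139 139 139]
 [140 139 140 140 140 140 140 140 140 140 140 140 140 140 139 140 140 140]
 [140 141 141 141 141 140 140 141 141 141 140 140 140 140 140 140 140 140]
 [141 141 141 141 140 141 142 148 152 149 144 140 140 141 141 140 141 140]
 [141 141 142 141 141 142 152 172 186 174 151 142 141 140 141 141 141 140]
 [142 142 141 141 141 145 162 191 206 188 156 142 141 141 141 141 141 140]
 [142 142 142 141 141 142 155 179 188 169 148 141 142 141 141 141 141 141]
 [142 142 142 142 142 141 142 150 157 144 131 138 141 142 142 142 142 141]
 [141 142 142 142 141 142 140 139 141 139 137 141 141 142 141 142 142 142]
 [142 142 142 142 142 142 142 141 141 142 141 141 142 142 142 142 141 142]
 [143 143 143 143 142 143 143 142 142 142 142 142 142 142 142 141 142 141]
 [143 144 143 144 143 143 142 144 143 142 142 143 143 143 143 142 142 142]]
```

View pics/crop0.png

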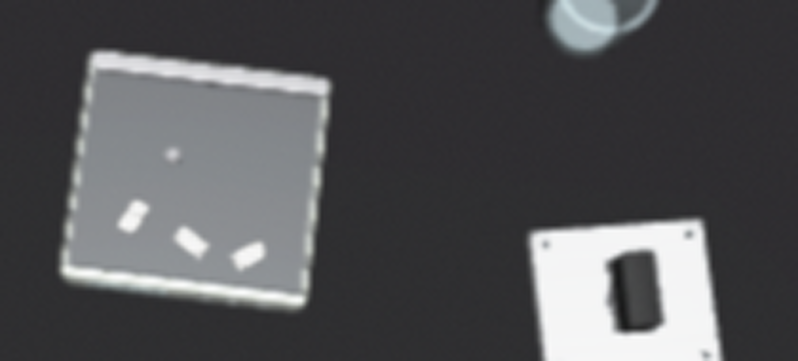

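```bash
cat >> h.py <<'E'
O=np.array([.5806,.0093]); yaw=np.radians(-6.5)
sx=np.array([np.cos(yaw),np.sin(yaw)]); sy=np.array([-np.sin(yaw),np.cos(yaw)])
def S(x,y): return O+sx*x+sy*y
def toS(p): p=np.array(p)[:2]-O; return np.array([p@sx,p@sy])
def plan(xy,z,yd):
    """yd: wanted heading of tool y, deg. Prints turn about tool z and then shift in the turned tool axes, cm"""
    o,R=st(); cur=np.degrees(np.arctan2(R[1,1],R[0,1])); dt=(yd-cur+180)%360-180
    y=np.radians(yd); ty=np.array([np.cos(y),np.sin(y)]); tx=np.array([-np.sin(y),np.cos(y)])
    tx=np.array([ty[1],-ty[0]])*-1
    d=np.array(xy)-o['tcp_pos'][:2]
    print('turn z',round(-np.radians(dt),3),'shift cm',np.round([100*d@tx,100*d@ty,100*(o['tcp_pos'][2]-z)],2),'tilt',np.round(R[:2,2],4))
E
cat >> m0.py <<'E'
p=ray(319.85,184.75,.049,c); print('pin',p,toS(p)); print('cam',W[:3,3])
for q in [(.552,.0506),(.5352,.0134),(.5265,-.0204)]: print(toS(q))
plan((.5115,.2922),.15,99.3)
E
python3 m0.py | tail -7
```

```text
pin [0.59409894 0.02608657 0.049     ] [0.01151188 0.01820678]
cam [0.3026584  0.03412249 1.22598683]
[-0.03309145  0.03779691]
[-0.0455723  -0.00106578]
[-0.0503901  -0.03563338]
t 0.1 tcp [0.2749 0.6159 0.2304] toolx [-0.913  0.408 -0.   ] tooly [ 0.408  0.913 -0.002] z [-0.001 -0.002 -1.   ] F [ 0.3 -0.2  0.6] w 0.085310726565883
turn z -0.582 shift cm [-18.12 -35.77   8.04] tilt [-0.0006 -0.0015]
```

```bash
python3 -m crank '[[[0,0,0],[0,0,-0.146]],[[0,0,0],[0,0,-0.146]],[[0,0,0],[0,0,-0.146]],[[0,0,0],[0,0,-0.144]]]' 6
python3 -m crank '[[[-2,-4,0],[0,0,0]],[[-2,-4,0],[0,0,0]],[[-2,-4,0.8],[0,0,0]],[[-2,-4,0.8],[0,0,0]],[[-2,-4,0.8],[0,0,0]]]'
python3 -m crank '[[[-2,-4,0.8],[0,0,0]],[[-2,-4,0.8],[0,0,0]],[[-2,-4,1],[0,0,0]],[[-2,-3.8,1],[0,0,0]],[[0,0,0],[0,0,0]]]'
python3 - <<'E'
from h import *
plan((.5115,.2922),.15,99.3)
a,d,c=grab('wrist','w1.png'); X=cloud(d,c)
br=a.max(2).astype(int); sat=br-a.min(2)
M=((br>130)&(sat<45)&(np.abs(X[:,:,2]-.046)<.006)&(np.hypot(X[:,:,0]-.511,X[:,:,1]-.292)<.05))
P=X[M][:,:2]; r_=cv2.minAreaRect((P*1000).astype(np.float32)); print(M.sum(),r_,np.median(X[M][:,2]),P.mean(0))
E
```

```text
clock: 0.5
tcp_pos: [0.275, 0.6161, 0.2307]
orientation: [0.264, -3.13, 0.002]
contact_force: [0.1, -0.5, 0.0]
grip_width: 0.0601
gripper_force: 0.0
clock: 1.0
tcp_pos: [0.4068, 0.4334, 0.2068]
orientation: [0.255, -3.131, 0.001]
contact_force: [0.5, 1.2, 0.1]
grip_width: 0.0597
gripper_force: 0.0
clock: 1.5
tcp_pos: [0.514, 0.2841, 0.1696]
orientation: [0.238, -3.132, 0.008]
contact_force: [0.2, -1.0, 0.7]
grip_width: 0.0601
gripper_force: 0.0
t 1.5 tcp [0.514  0.2841 0.1696] toolx [-0.989 -0.151  0.001] tooly [-0.151  0.989 -0.005] z [-0.    -0.005 -1.   ] F [ 0.2 -1.   0.7] w 0.06007223366132595
turn z -0.011 shift cm [0.12 0.84 1.96] tilt [-0.0004 -0.0053]
2262 ((510.648193359375, 291.046875), (59.55145263671875, 23.635456085205078), 10.029548645019531) 0.046846062756222384 [0.50918584 0.29085692]
```

View pics/w1.png

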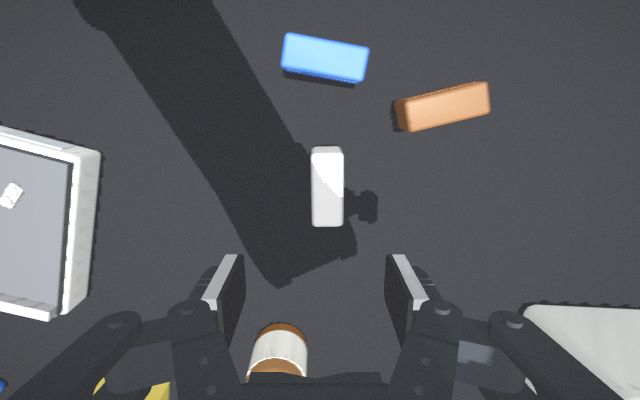

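The wrist view shows the scraper at (327,187) between the open fingers, with the blue and brown look-alikes well clear above it. I'll descend and grasp.

```bash
python3 -m crank '[[[0.2,0.7,3],[0,0,-0.015]],[[0,0,4],[0,0,0]],[[0,0,4],[0,0,0]],[[0,0,3],[0,0,0]],[[0,0,1.2],[0,0,0]]]'
python3 -m crank '[[[0,0,0],[0,0,0]],[[0,0,0],[0,0,0]]]'; python3 -c "
from h import *
plan((.5106,.291),.017,99.7)"
```

```text
clock: 2.05
tcp_pos: [0.5047, 0.2991, 0.0164]
orientation: [0.281, -3.124, 0.003]
contact_force: [-0.7, -0.2, -0.4]
grip_width: 0.0602
gripper_force: 0.0
clock: 2.25
tcp_pos: [0.5079, 0.2999, 0.0205]
orientation: [-0.279, 3.128, 0.002]
contact_force: [0.1, 0.1, -0.2]
grip_width: 0.0598
gripper_force: 0.0
t 2.25 tcp [0.5079 0.2999 0.0205] toolx [-0.984 -0.177 -0.001] tooly [-0.177  0.984  0.001] z [ 0.001  0.001 -1.   ] F [ 0.1  0.1 -0.2] w 0.05979127045335329
turn z 0.009 shift cm [-0.11 -0.92  0.35] tilt [0.0012 0.0012]
```

```bash
python3 -m crank '[[[-0.1,-0.9,0.35],[0,0,0.009]],[[0,0,0],[0,0,0]],[[0,0,0],[0,0,0]]]'
python3 -m crank '[[[0,0,0],[0,0,0]],[[0,0,0],[0,0,0]],[[0,0,0],[0,0,0]],[[0,0,0],[0,0,0]],[[0,0,0],[0,0,0]]]' 1.5 50; python3 -c "
from h import *
plan((.5106,.291),.017,99.7)"
```

```text
clock: 2.55
tcp_pos: [0.5108, 0.2896, 0.0167]
orientation: [-0.262, 3.129, 0.001]
contact_force: [0.4, 0.4, 0.0]
grip_width: 0.0599
gripper_force: 0.0
clock: 3.05
tcp_pos: [0.5102, 0.2904, 0.0161]
orientation: [-0.264, 3.13, 0.001]
contact_force: [-0.0, -0.3, 4.7]
grip_width: 0.0232
gripper_force: 49.5
t 3.05 tcp [0.5102 0.2904 0.0161] toolx [-0.986 -0.168 -0.001] tooly [-0.168  0.986  0.   ] z [ 0.     0.001 -1.   ] F [-0.  -0.3  4.7] w 0.02323413899867513
turn z -0.001 shift cm [-0.05  0.05 -0.09] tilt [0.0005 0.0005]
```

```bash
python3 -m crank '[[[0,0,-3],[0,0,0]],[[0,0,-4],[0,0,0]],[[0,0,-4],[0,0,0]],[[0,0,0],[0,0,0.14]],[[0,0,0],[0,0,0.143]]]'
python3 -m crank '[[[0,0,0],[0,0,0]],[[0,0,0],[0,0,0]]]'; python3 -c "
from h import *
plan(S(-.036,-.064),.13,83.5)"
```

```text
clock: 3.55
tcp_pos: [0.5106, 0.2903, 0.1272]
orientation: [0.189, 3.134, 0.003]
contact_force: [-0.6, 0.1, -1.4]
grip_width: 0.0237
gripper_force: 49.2
clock: 3.75
tcp_pos: [0.5096, 0.2899, 0.1253]
orientation: [-0.174, -3.136, 0.001]
contact_force: [0.7, 0.7, -0.1]
grip_width: 0.0232
gripper_force: 49.2
t 3.75 tcp [0.5096 0.2899 0.1253] toolx [-0.994  0.111  0.001] tooly [ 0.111  0.994 -0.001] z [-0.001 -0.001 -1.   ] F [ 0.7  0.7 -0.1] w 0.02321464240772659
turn z 0.003 shift cm [ -6.63 -33.48  -0.47] tilt [-0.0008 -0.0008]
```

```bash
python3 -m crank '[[[-0.8,-4,0],[0,0,0]],[[-0.8,-4,0],[0,0,0]],[[-0.8,-4,0],[0,0,0]],[[-0.8,-4,0],[0,0,0]],[[-0.8,-4,0],[0,0,0]]]'
python3 -m crank '[[[-0.8,-4,0],[0,0,0]],[[-0.8,-4,0],[0,0,0]],[[-0.8,-4,0],[0,0,0]],[[-0.2,-1.5,0],[0,0,0]],[[0,0,0],[0,0,0]]]'
python3 -m crank '[[[0,0,0],[0,0,0]],[[0,0,0],[0,0,0]]]'; python3 -c "
from h import *
plan(S(-.036,-.064),.0625,83.5)
a,d,c=grab('wrist','w2.png')
np.savez('w2.npz',a=a,d=d,W=c[3])"
```

```text
clock: 4.25
tcp_pos: [0.5266, 0.0851, 0.1254]
orientation: [-0.174, -3.136, 0.0]
contact_force: [0.6, 0.2, -0.5]
grip_width: 0.023
gripper_force: 49.3
clock: 4.75
tcp_pos: [0.5367, -0.0538, 0.1254]
orientation: [-0.184, -3.135, 0.002]
contact_force: [-0.9, -0.4, -0.8]
grip_width: 0.0235
gripper_force: 49.3
clock: 4.95
tcp_pos: [0.5372, -0.0484, 0.1255]
orientation: [-0.175, -3.136, -0.001]
contact_force: [-1.3, 0.6, -0.8]
grip_width: 0.0234
gripper_force: 49.3
t 4.95 tcp [ 0.5372 -0.0484  0.1255] toolx [-0.994  0.111  0.001] tooly [0.111 0.994 0.001] z [-0.001  0.001 -1.   ] F [-1.3  0.6 -0.8] w 0.023382449539061004
turn z 0.002 shift cm [-0.06 -0.18  6.3 ] tilt [-0.0005  0.0009]
```

View pics/w2.png

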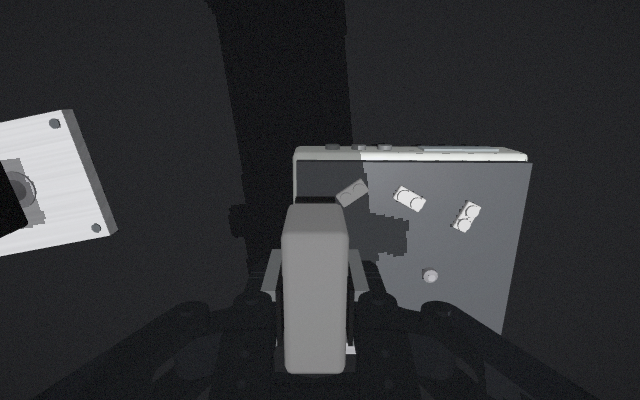

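The wrist view shows the held scraper, the caps at (352,193), (410,199) and (467,216), the pin at (430,275), and the deck's near edge running from (297,161) to (531,164).

```bash
python3 - <<'E'
from h import *
m=optics.camera_model('wrist'); z=np.load('w2.npz'); a=z['a']
c=(200/np.tan(np.radians(m['vertical_fov'])/2),m['cx'],m['cy'],z['W'])
M=(a.max(2)[255:290,415:445]>130).astype(np.uint8); v,u=np.nonzero(M); print('pin px',u.min()+415,u.max()+415,v.min()+255,v.max()+255)
for n,u,v,h in [('pin tip',430,275,.05),('cornerR',531,164,.045),('cornerL',297,161,.045),('edge right',502,330,.045),('cap2',352,193,.051),('cap1',410,199,.051),('cap0',467,216,.051)]:
    p=ray(u,v,h,c); print(n,np.round(p,4),np.round(toS(p),4))
E
```

```text
pin px 424 437 270 282
pin tip [0.5907 0.0243 0.05  ] [0.0083 0.0161]
cornerR [0.5216 0.0913 0.045 ] [-0.0679  0.0748]
cornerL [ 0.503  -0.0567  0.045 ] [-0.0697 -0.0744]
edge right [0.645  0.0778 0.045 ] [0.0562 0.0754]
cap2 [ 0.5262 -0.0242  0.051 ] [-0.0503 -0.0394]
cap1 [0.5343 0.0123 0.051 ] [-0.0463 -0.0022]
cap0 [0.55   0.0487 0.051 ] [-0.0349  0.0357]
```

```bash
python3 -m crank '[[[0,-0.3,3],[0,0,0]],[[0,0,2],[0,0,0]],[[0,0,1],[0,0,0]],[[0,0,0.2],[0,0,0]],[[0,0,0],[0,0,0]]]'
python3 -m crank '[[[0,0,0.1],[0,0,0]],[[0,0,0],[0,0,0]]]'; python3 -c "
from h import *
plan(S(-.036,.1),.0625,83.5)"
```

```text
clock: 5.5
tcp_pos: [0.5372, -0.0527, 0.064]
orientation: [0.178, 3.136, 0.0]
contact_force: [0.4, -0.3, -0.4]
grip_width: 0.0233
gripper_force: 49.3
clock: 5.7
tcp_pos: [0.5375, -0.0531, 0.0636]
orientation: [0.18, 3.135, 0.0]
contact_force: [0.3, 0.3, -0.1]
grip_width: 0.0232
gripper_force: 49.3
t 5.7 tcp [ 0.5375 -0.0531  0.0636] toolx [-0.993  0.114 -0.001] tooly [0.114 0.993 0.   ] z [ 0.001  0.    -1.   ] F [ 0.3  0.3 -0.1] w 0.023245227443412907
turn z -0.001 shift cm [ 0.02 16.69  0.11] tilt [0.0014 0.0001]
```

```bash
python3 -m crank '[[[0,0.5,0.12],[0,0,0]],[[0,1.3,0],[0,0,0]],[[0,1.3,0],[0,0,0]],[[0,1.3,0],[0,0,0]],[[0,1.3,0],[0,0,0]]]'
python3 -m crank '[[[0,1.3,0],[0,0,0]],[[0,1.3,0],[0,0,0]],[[0,1.3,0],[0,0,0]],[[0,1.3,0],[0,0,0]],[[0,1.3,0],[0,0,0]]]'
python3 -m crank '[[[0,1.3,0],[0,0,0]],[[0,1.3,0],[0,0,0]],[[0,1.3,0],[0,0,0]],[[0,1,0],[0,0,0]],[[0,0,0],[0,0,0]]]'
python3 -c "
from h import *
plan(S(-.036,.1),.0625,83.5)
a,d,c=grab('wrist','w3.png'); a,d,c=grab('top','t3.png')
i=cv2.imread('pics/w3.png'); j=cv2.imread('pics/t3.png')[140:265,180:380]; cv2.imwrite('pics/v3.png',np.vstack([cv2.resize(i,(480,300)),cv2.resize(j,(480,300))]))"
```

```text
clock: 6.2
tcp_pos: [0.5435, 0.0053, 0.0616]
orientation: [-0.178, -3.136, -0.001]
contact_force: [0.2, 0.6, -0.7]
grip_width: 0.0229
gripper_force: 49.3
clock: 6.7
tcp_pos: [0.5509, 0.069, 0.0616]
orientation: [-0.18, -3.136, 0.0]
contact_force: [-0.2, 0.2, 0.1]
grip_width: 0.0233
gripper_force: 49.3
clock: 7.2
tcp_pos: [0.5566, 0.1189, 0.0616]
orientation: [0.176, 3.136, 0.002]
contact_force: [0.0, 0.5, -0.2]
grip_width: 0.0232
gripper_force: 49.3
t 7.2 tcp [0.5566 0.1189 0.0616] toolx [-0.994  0.112 -0.   ] tooly [0.112 0.994 0.001] z [ 0.     0.001 -1.   ] F [ 0.   0.5 -0.2] w 0.02324314370059721
turn z 0.001 shift cm [-0.02 -0.62 -0.09] tilt [0.0003 0.001 ]
```

View pics/v3.png

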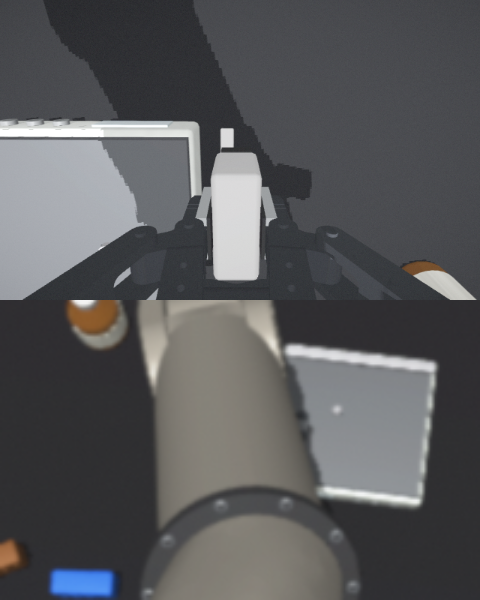

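Deck looks clear: the wrist view shows one cap on the bench just beyond the scraper. Setting the scraper down near its old spot.

```bash
python3 -m crank '[[[0,0,-3],[0,0,0]],[[0,1,-4],[0,0,0]],[[1.2,4,0],[0,0,0]],[[1.2,4,0],[0,0,0]],[[1.2,4,0],[0,0,0]]]'
python3 -m crank '[[[1.2,3,0],[0,0,0]],[[0,0,3],[0,0,0]],[[0,0,4],[0,0,0]],[[0,0,3],[0,0,0]],[[0,0,0],[0,0,0]]]'
python3 -m crank '[[[0,0,0],[0,0,0]]]'; python3 -c "
from h import *
plan((.51,.28),.0165,83.5)"
```

```text
clock: 7.8
tcp_pos: [0.5358, 0.2498, 0.1321]
orientation: [0.184, 3.135, 0.0]
contact_force: [1.1, -0.1, -0.8]
grip_width: 0.0231
gripper_force: 49.3
clock: 8.3
tcp_pos: [0.5243, 0.2782, 0.0277]
orientation: [-0.182, -3.13, 0.009]
contact_force: [-0.3, -0.6, -1.1]
grip_width: 0.0232
gripper_force: 49.3
clock: 8.4
tcp_pos: [0.5274, 0.2801, 0.0318]
orientation: [-0.182, -3.136, 0.001]
contact_force: [0.4, 0.3, -0.4]
grip_width: 0.0233
gripper_force: 49.3
t 8.4 tcp [0.5274 0.2801 0.0318] toolx [-0.993  0.116  0.   ] tooly [ 0.116  0.993 -0.001] z [-0.001 -0.001 -1.   ] F [ 0.4  0.3 -0.4] w 0.023262509068908727
turn z -0.003 shift cm [ 1.73 -0.21  1.53] tilt [-0.0005 -0.0008]
```

```bash
python3 -m crank '[[[0,0,1.1],[0,0,0]],[[0,0,0.4],[0,0,0]],[[0,0,0],[0,0,0]],[[0,0,0],[0,0,0]]]'
python3 -m crank '[[[0,0,0],[0,0,0]],[[0,0,0],[0,0,0]],[[0,0,0],[0,0,0]]]' 6
python3 -m crank '[[[0,0,-2],[0,0,0]],[[0,0,-4],[0,0,0]],[[0,0,-4],[0,0,0]],[[0,0,-4],[0,0,0]],[[0,0,-4],[0,0,0]]]'
python3 -c "
from h import *
plan((.508,-.2675),.2,94.8)"
```

```text
clock: 8.8
tcp_pos: [0.5273, 0.2812, 0.0171]
orientation: [0.18, 3.136, 0.001]
contact_force: [-0.6, 0.4, -0.4]
grip_width: 0.0231
gripper_force: 49.3
clock: 9.1
tcp_pos: [0.5273, 0.2812, 0.0169]
orientation: [0.18, 3.136, 0.001]
contact_force: [0.3, -0.7, 0.3]
grip_width: 0.0601
gripper_force: 0.0
clock: 9.6
tcp_pos: [0.5269, 0.2809, 0.1984]
orientation: [0.18, 3.136, 0.0]
contact_force: [0.5, -0.0, -0.0]
grip_width: 0.0603
gripper_force: 0.0
t 9.6 tcp [0.5269 0.2809 0.1984] toolx [-0.993  0.115 -0.   ] tooly [0.115 0.993 0.   ] z [ 0.  0. -1.] F [ 0.5 -0.  -0. ] w 0.06026069235227746
turn z -0.199 shift cm [  6.47 -54.49  -0.16] tilt [0.0002 0.0001]
```

```bash
python3 -m crank '[[[-0.4,-4.5,0],[0,0,0]],[[-0.4,-4.5,0],[0,0,0]],[[-0.4,-4.5,0],[0,0,0]],[[-0.4,-4.5,0],[0,0,0]],[[-0.4,-4.5,0],[0,0,0]]]'
python3 -m crank '[[[-0.4,-4.5,0],[0,0,0]],[[-0.4,-4.5,0],[0,0,0]],[[-0.4,-4.5,0],[0,0,0]],[[-0.4,-4.5,0],[0,0,0]],[[-0.4,-4.5,0],[0,0,0]]]'
python3 -m crank '[[[-0.4,-4.5,0],[0,0,0]],[[0,-4.5,0],[0,0,0]],[[0,0,0],[0,0,-0.1]],[[0,0,0],[0,0,-0.1]],[[0,0,0],[0,0,0]]]'
python3 -m crank '[[[0,0,0],[0,0,0]],[[0,0,0],[0,0,0]]]'
cat > m4.py <<'E'
from h import *
plan((.508,-.2675),.1,94.8)
a,d,c=grab('wrist','w4.png'); np.savez('w4.npz',a=a,d=d,W=c[3]); X=cloud(d,c); Z=X[:,:,2]
n=np.hypot(X[:,:,0]-.508,X[:,:,1]+.2675)<.09
for nm,M in [('plate',n&(Z>.006)&(Z<.02)),('handle',n&(Z>.051)&(Z<.066))]:
    P=X[M]; r_=cv2.minAreaRect((P[:,:2]*1000).astype(np.float32)); print(nm,M.sum(),r_,np.median(P[:,2]))
b,_,_=grab('top','t4.png'); i=cv2.imread('pics/w4.png'); j=cv2.imread('pics/t4.png')[140:265,180:380]; cv2.imwrite('pics/v4.png',np.vstack([cv2.resize(i,(480,300)),cv2.resize(j,(480,300))]))
E
python3 m4.py
```

```text
clock: 10.1
tcp_pos: [0.5209, 0.0535, 0.1969]
orientation: [0.18, 3.136, 0.001]
contact_force: [2.2, 0.1, -0.4]
grip_width: 0.0603
gripper_force: 0.0
clock: 10.6
tcp_pos: [0.515, -0.1723, 0.1969]
orientation: [0.18, 3.136, 0.0]
contact_force: [0.9, -0.4, 0.2]
grip_width: 0.0602
gripper_force: 0.0
clock: 11.1
tcp_pos: [0.5087, -0.2608, 0.1966]
orientation: [-0.134, 3.139, 0.0]
contact_force: [-1.0, 0.2, 0.2]
grip_width: 0.0602
gripper_force: 0.0
clock: 11.3
tcp_pos: [0.5091, -0.26, 0.1966]
orientation: [-0.132, 3.139, 0.0]
contact_force: [0.6, -0.4, -0.4]
grip_width: 0.0599
gripper_force: 0.0
t 11.3 tcp [ 0.5091 -0.26    0.1966] toolx [-0.996 -0.084 -0.   ] tooly [-0.084  0.996  0.   ] z [ 0.  0. -1.] F [ 0.6 -0.4 -0.4] w 0.05994511127806743
turn z 0.0 shift cm [ 0.17 -0.74  9.66] tilt [0.0001 0.0001]
plate 10028 ((506.70880126953125, -268.8683166503906), (96.54666137695312, 110.35333251953125), 4.645590782165527) 0.013030557057783776
handle 1718 ((506.033447265625, -268.9034118652344), (49.50264358520508, 23.486770629882812), 3.7847704887390137) 0.05882075800153458
```

View pics/v4.png

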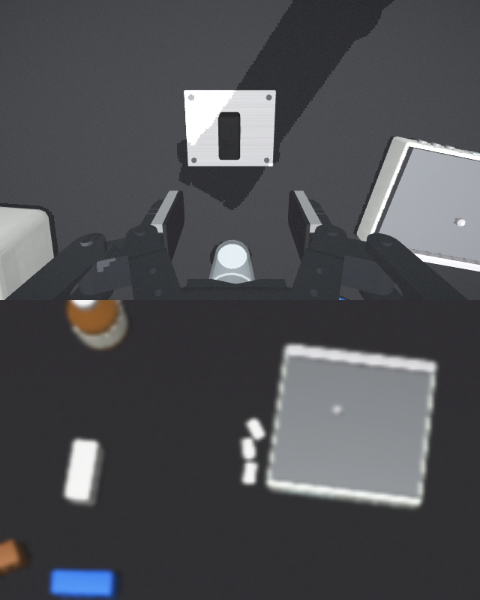

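All three caps lie on the bench at v4 (250,430)–(250,473), the scraper stands upright, and the deck is clear. The cover measures 96.5x110.4 mm at (506.5,-268.9), yaw 4.6°, which matches its given size. Descending on the handle.

```bash
python3 -m crank '[[[0.3,-0.9,3],[0,0,0]],[[0,0,4],[0,0,0]],[[0,0,4],[0,0,0]],[[0,0,3],[0,0,0]],[[0,0,2],[0,0,0]]]'
python3 -m crank '[[[0,0,0.5],[0,0,0]],[[0,0,0],[0,0,0]],[[0,0,0],[0,0,0]]]'; python3 -c "
from h import *
plan((.5065,-.2689),.030,94.6)"
```

```text
clock: 11.9
tcp_pos: [0.5057, -0.2688, 0.0342]
orientation: [0.133, -3.136, -0.002]
contact_force: [-0.2, 0.0, -0.0]
grip_width: 0.0599
gripper_force: 0.0
clock: 12.2
tcp_pos: [0.5076, -0.27, 0.0327]
orientation: [-0.134, 3.137, -0.001]
contact_force: [0.8, -0.9, -0.2]
grip_width: 0.0598
gripper_force: 0.0
t 12.2 tcp [ 0.5076 -0.27    0.0327] toolx [-0.996 -0.085 -0.002] tooly [-0.085  0.996 -0.001] z [ 0.002 -0.001 -1.   ] F [ 0.8 -0.9 -0.2] w 0.05984311046529795
turn z 0.005 shift cm [0.1  0.12 0.27] tilt [ 0.0017 -0.0007]
```

```bash
python3 -m crank '[[[0.1,0.1,0.25],[0,0,0]],[[0,0,0],[0,0,0]],[[0,0,0],[0,0,0]]]'
python3 -m crank '[[[0,0,0],[0,0,0]],[[0,0,0],[0,0,0]],[[0,0,0],[0,0,0]],[[0,0,0],[0,0,0]],[[0,0,0],[0,0,0]]]' 1.5 90
python3 -m crank '[[[0,0,-1],[0,0,0]],[[0,0,-2],[0,0,0]],[[0,0,-3],[0,0,0]],[[0,0,-3],[0,0,0]],[[0,0,0],[0,0,0]]]'
python3 -m crank '[[[0,0,-2],[0,0,0.1]],[[0,0,0],[0,0,0.094]],[[0,0,0],[0,0,0]],[[0,0,0],[0,0,0]]]'
python3 -c "
from h import *
plan(S(.0083,.0168),.14,83.5)"
```

```text
clock: 12.5
tcp_pos: [0.5059, -0.2688, 0.0297]
orientation: [-0.134, 3.138, -0.0]
contact_force: [-0.5, 0.2, 0.7]
grip_width: 0.0601
gripper_force: 0.0
clock: 13.0
tcp_pos: [0.5057, -0.2687, 0.0292]
orientation: [-0.134, 3.139, 0.0]
contact_force: [0.0, 0.5, 1.3]
grip_width: 0.0228
gripper_force: 88.0
clock: 13.5
tcp_pos: [0.5078, -0.2701, 0.1232]
orientation: [-0.133, 3.132, -0.004]
contact_force: [0.7, -1.1, -3.9]
grip_width: 0.0223
gripper_force: 89.4
clock: 13.9
tcp_pos: [0.5049, -0.2682, 0.1381]
orientation: [-0.167, -3.135, -0.001]
contact_force: [-0.1, 0.0, -3.3]
grip_width: 0.0227
gripper_force: 89.2
t 13.9 tcp [ 0.5049 -0.2682  0.1381] toolx [-0.994  0.106  0.002] tooly [0.106 0.994 0.   ] z [-0.002  0.001 -1.   ] F [-0.1  0.  -3.3] w 0.022726573973221614
turn z 0.007 shift cm [-5.21 30.11 -0.19] tilt [-0.0019  0.0006]
```

```bash
python3 -m crank '[[[-0.7,4,0],[0,0,0.007]],[[-0.7,4,0],[0,0,0]],[[-0.7,4,0],[0,0,0]],[[-0.7,4,0],[0,0,0]],[[-0.7,4,0],[0,0,0]]]'
python3 -m crank '[[[-0.7,4,0],[0,0,0]],[[-0.7,4,0],[0,0,0]],[[-0.2,2,0],[0,0,0]],[[0,0,2],[0,0,0]],[[0,0,0],[0,0,0]]]'
python3 -m crank '[[[0,0,0],[0,0,0]],[[0,0,0],[0,0,0]],[[0,0,0],[0,0,0]]]'
python3 -c "
from h import *
plan(S(.0075,.0163),.084,83.5)"
```

```text
clock: 14.4
tcp_pos: [0.5629, -0.0725, 0.1383]
orientation: [-0.178, -3.135, 0.0]
contact_force: [0.6, -0.5, -3.0]
grip_width: 0.0227
gripper_force: 89.3
clock: 14.9
tcp_pos: [0.5883, 0.0243, 0.1161]
orientation: [-0.175, -3.131, 0.002]
contact_force: [-1.5, -0.4, -3.0]
grip_width: 0.0224
gripper_force: 89.2
clock: 15.2
tcp_pos: [0.591, 0.0226, 0.1198]
orientation: [0.183, 3.135, 0.0]
contact_force: [-0.5, 0.7, -3.0]
grip_width: 0.0225
gripper_force: 89.2
t 15.2 tcp [0.591  0.0226 0.1198] toolx [-0.993  0.117 -0.001] tooly [0.117 0.993 0.   ] z [ 0.001 -0.    -1.   ] F [-0.5  0.7 -3. ] w 0.022496040145232054
turn z -0.003 shift cm [0.14 0.19 3.58] tilt [ 0.0009 -0.    ]
```

```bash
python3 -m crank '[[[0.14,0.19,2],[0,0,-0.003]],[[0,0,1],[0,0,0]],[[0,0,0.5],[0,0,0]],[[0,0,0],[0,0,0]],[[0,0,0],[0,0,0]]]'
python3 -c "
from h import *
plan(S(.0075,.0163),.077,83.5)
a,d,c=grab('wrist','w5.png');grab('scene','s5.png')
i=cv2.imread('pics/w5.png'); j=cv2.imread('pics/s5.png')[140:290,220:420]; cv2.imwrite('pics/v5.png',np.vstack([cv2.resize(i,(400,250)),cv2.resize(j,(400,300))]))"
```

```text
clock: 15.7
tcp_pos: [0.5899, 0.0253, 0.0845]
orientation: [0.178, 3.136, 0.0]
contact_force: [0.6, -0.8, -3.6]
grip_width: 0.0228
gripper_force: 89.5
t 15.7 tcp [0.5899 0.0253 0.0845] toolx [-0.994  0.113 -0.001] tooly [0.113 0.994 0.   ] z [ 0.001 -0.    -1.   ] F [ 0.6 -0.8 -3.6] w 0.022826458099592644
turn z 0.0 shift cm [-0.01 -0.06  0.75] tilt [ 0.0006 -0.    ]
```

View pics/v5.png

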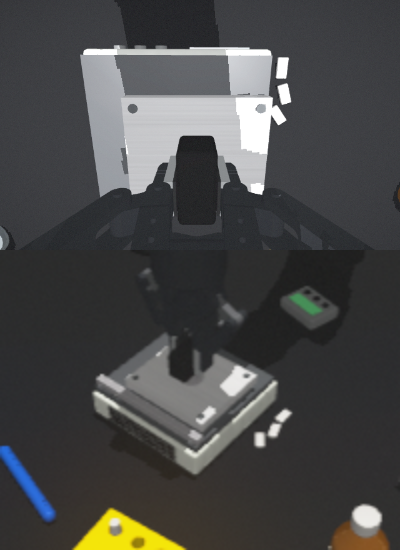

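The cover hangs over the deck, square to its near edge, with the far edge just inside the fence. Lowering.

```bash
for i in 1; do python3 -m crank '[[[0,0,0.3],[0,0,0]],[[0,0,0.3],[0,0,0]],[[0,0,0.2],[0,0,0]],[[0,0,0],[0,0,0]],[[0,0,0],[0,0,0]]]'; done
python3 -m crank '[[[0,0,0.2],[0,0,0]],[[0,0,0],[0,0,0]],[[0,0,0],[0,0,0]]]'; python3 -m crank '[[[0,0,0.2],[0,0,0]],[[0,0,0],[0,0,0]],[[0,0,0],[0,0,0]]]'
```

```text
clock: 16.3
tcp_pos: [0.5895, 0.0255, 0.076]
orientation: [-0.177, -3.136, 0.0]
contact_force: [-0.1, 0.4, -2.7]
grip_width: 0.0228
gripper_force: 89.5
clock: 16.6
tcp_pos: [0.5899, 0.0255, 0.0745]
orientation: [0.177, 3.136, 0.0]
contact_force: [-0.9, -0.3, 1.2]
grip_width: 0.0228
gripper_force: 89.8
clock: 16.9
tcp_pos: [0.5898, 0.0255, 0.0723]
orientation: [0.177, 3.136, 0.0]
contact_force: [0.3, 0.1, 2.7]
grip_width: 0.0225
gripper_force: 90.0
```

Contact came at about 74.5 mm rather than 81 mm, so the plate dropped straight onto the pin. Pressing the handle down now.

```bash
python3 -m crank '[[[0,0,0.3],[0,0,0]],[[0,0,0.3],[0,0,0]],[[0,0,0.2],[0,0,0]],[[0,0,0],[0,0,0]],[[0,0,0],[0,0,0]]]'
python3 -m crank '[[[0,0,0.15],[0,0,0]],[[0,0,0],[0,0,0]],[[0,0,0],[0,0,0]]]'; python3 -m crank '[[[0,0,0.1],[0,0,0]],[[0,0,0],[0,0,0]],[[0,0,0],[0,0,0]]]'
cat > m6.py <<'E'
from h import *
st(); a,d,c=grab('wrist','w6.png'); X=cloud(d,c)
s=(X[:,:,:2]-O)@np.stack([sx,sy],1); br=a.max(2); Z=X[:,:,2]
M=(np.abs(s[:,:,0]-.008)<.047)&(np.abs(s[:,:,1]-.017)<.053)&(Z>.05)&(Z<.068)&(s[:,:,0]<-.02)
A=np.c_[s[M],np.ones(M.sum())]; k=np.linalg.lstsq(A,Z[M],rcond=None)[0]; print('plate plane slope deg',np.degrees(k[:2]),'z at centre',k@[.008,.017,1],M.sum(),np.median(Z[M]))
D=(np.abs(s[:,:,1])<.06)&(s[:,:,0]>-.063)&(s[:,:,0]<-.046); print('deck z',np.nanmedian(Z[D]))
E
python3 m6.py
```

```text
clock: 17.4
tcp_pos: [0.5899, 0.0255, 0.0644]
orientation: [0.177, 3.136, 0.0]
contact_force: [-1.0, 0.0, 7.5]
grip_width: 0.0228
gripper_force: 90.6
clock: 17.7
tcp_pos: [0.5899, 0.0255, 0.063]
orientation: [0.177, 3.136, 0.0]
contact_force: [-2.3, -0.7, 8.3]
grip_width: 0.0229
gripper_force: 90.7
clock: 18.0
tcp_pos: [0.5899, 0.0255, 0.0624]
orientation: [0.177, 3.136, 0.001]
contact_force: [-3.4, -0.2, 11.6]
grip_width: 0.0226
gripper_force: 91.8
t 18.0 tcp [0.5899 0.0255 0.0624] toolx [-0.994  0.113 -0.001] tooly [0.113 0.994 0.001] z [ 0.001  0.    -1.   ] F [-3.4 -0.2 11.6] w 0.02260122292890384
plate plane slope deg [-0.09234882  0.00306399] z at centre 0.05800424019880178 10632 0.05805355045739534
deck z 0.04602061577355401
```

View pics/w6.png

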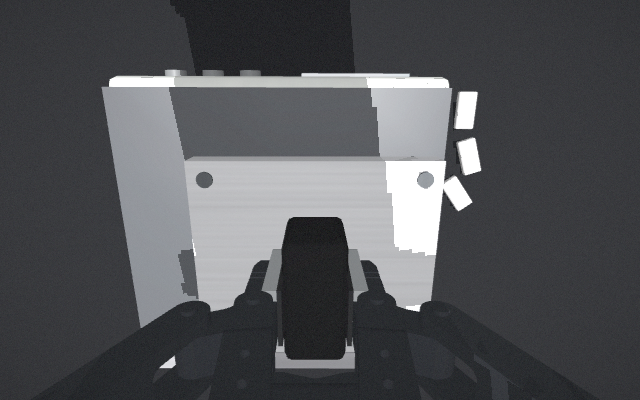

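The plate lies flat: slope is under 0.1° and its top is 12.0 mm above the deck. Its edge (row 158) is parallel to the deck edge, and the handle is down on its stop. Handing in.

```bash
python3 -c "
from bench import r
print(r.hand_in())"
```

```text
the job is handed in; nothing more can be done
None
```

I pushed the three caps off the deck with the scraper, set the scraper down on the bench, and fitted the cover flat over the pin. I handed in at 18 s still holding its handle pressed down on the stop; `hand_in()` returned no verdict.

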